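Put the coaxial parts away after a measurement

TASK

Put the measuring parts away: both finned attenuators in the long narrow tray, both T-pieces in the wide tray, and the filter block over the lip onto the raised ledge, each lying flat on the floor of its place and the same way up as you found it. Lower each part until it is nearly down before letting go (never drop one from more than about 2 cm), and leave the mouse and the spanner where they are.

Things in the scene. Friction and masses are not known exactly. Their poses are not given: they have to be found in the camera images.
- attenuator1: First in-line coaxial attenuator lying on the bench: square finned aluminium body 44 x 30 x 30 mm with a round steel connector, 20 mm across, on each end, 76 mm long over all; about 160 g (hidden scale 0.7 to 1.4). Origin: centre of its underside; x along its length, z up. Gripped across the 30 mm body (along its y).
- attenuator2: Second, identical in-line coaxial attenuator lying on the bench: square finned aluminium body 44 x 30 x 30 mm with a round steel connector, 20 mm across, on each end, 76 mm long over all; about 160 g (hidden scale 0.7 to 1.4). Origin: centre of its underside; x along its length, z up. Gripped across the 30 mm body (along its y).
- tee1: First coaxial T-piece lying flat on the bench: three steel tubes, 16 mm across, meeting in an 18 mm cube; the crossbar is 48 mm long (along y, 24 mm either way), the stem runs along +x to 38 mm from the origin; 18 mm high, tube axes 9 mm up; about 90 g. Origin: underside of the cube, below the crossing of the tubes; z up. Gripped across the stem (along its y), about 25 mm out along +x.
- tee2: Second, identical coaxial T-piece lying flat on the bench: three steel tubes, 16 mm across, meeting in an 18 mm cube; the crossbar is 48 mm long (along y, 24 mm either way), the stem runs along +x to 38 mm from the origin; 18 mm high, tube axes 9 mm up; about 90 g. Origin: underside of the cube, below the crossing of the tubes; z up. Gripped across the stem (along its y), about 25 mm out along +x.
- filter: filter module: plain aluminium block 50 x 38 x 26 mm (x, y, z) with two small brass jacks, 7 mm across, standing 10 mm out of its +x end (so it reaches from x = -25 to +35 mm) and a small blank paper label on top; about 130 g. Origin: centre of the block's underside, z up. Gripped across the 38 mm width (along its y).
- long_tray: long narrow black tray, fixed to the bench, 68 x 208 x 16 mm outside (x, y, z), walls and floor 4 mm: inside 60 x 200 mm, 12 mm deep; two attenuators fit end to end along its y. Origin: centre of its underside, so its inner floor is at z = 4 mm; z up, x roughly away from the robot (yaw within 0.15 rad).
- wide_tray: wide black tray, fixed to the bench, 118 x 158 x 22 mm outside (x, y, z), walls and floor 4 mm: inside 110 x 150 mm, 18 mm deep; two T-pieces fit side by side along its y. Origin: centre of its underside, inner floor at z = 4 mm; axes as for the long tray.
- ledge: raised sheet-aluminium ledge with a retaining lip, fixed to the bench, 96 x 158 mm outside (x, y): its solid floor is 24 mm above the bench; a 4 mm thick lip along the front (-x) and both sides rises 20 mm above that floor (to 44 mm), the 4 mm back panel (+x) 36 mm (to 60 mm); inside 88 x 150 mm. Origin: centre of its underside at bench level; axes as for the long tray.
- mouse: black computer mouse, 100 x 58 x 33 mm, loose at the left of the work; to be left alone. Origin: centre of its underside.
- spanner: steel torque spanner 150 mm long, lying loose along about x at the right of the work; to be left alone. Origin: underside, near mid length.

How it is judged:
At the end, for the whole second after the job is handed in: Attenuators in the long tray, T-pieces in the wide tray, filter on the ledge: origin within 25 x 85, 52 x 72, 35 x 62 mm of the place's centre (its x, y), within 5 mm of its floor, tilted under 0.12 rad, right way up, at rest (x of attenuator1 in the frame of long_tray between -0.025 and 0.025 m and y of attenuator1 in the frame of long_tray between -0.085 and 0.085 m and z of attenuator1 in the frame of long_tray between 0 and 0.009 m and angle between each of attenuator1, attenuator2, tee1, tee2, filter's own z axis and vertical below 0.12 rad and linear speed of each of attenuator1, attenuator2, tee1, tee2, filter below 0.02 m/s and angular speed of each of attenuator1, attenuator2, tee1, tee2, filter below 0.2 rad/s and x of attenuator2 in the frame of long_tray between -0.025 and 0.025 m and y of attenuator2 in the frame of long_tray between -0.085 and 0.085 m and z of attenuator2 in the frame of long_tray between 0 and 0.009 m and x of tee1 in the frame of wide_tray between -0.052 and 0.052 m and y of tee1 in the frame of wide_tray between -0.072 and 0.072 m and z of tee1 in the frame of wide_tray between 0 and 0.009 m and x of tee2 in the frame of wide_tray between -0.052 and 0.052 m and y of tee2 in the frame of wide_tray between -0.072 and 0.072 m and z of tee2 in the frame of wide_tray between 0 and 0.009 m and x of filter in the frame of ledge between -0.035 and 0.035 m and y of filter in the frame of ledge between -0.062 and 0.062 m and z of filter in the frame of ledge between 0.02 and 0.029 m); the robot touches nothing.
It fails at once if the mouse or the spanner is moved by more than 20 mm (distance of any of mouse, spanner from where it was at the start of the episode above 0.02 m).
It fails at once if a part falls freely, out of the fingers, at more than 0.9 m/s (a drop of about 4 cm) ((linear speed of attenuator1 above 0.9 m/s and contact force between the fingers and attenuator1 below 0.05 N) or (linear speed of attenuator2 above 0.9 m/s and contact force between the fingers and attenuator2 below 0.05 N) or (linear speed of tee1 above 0.9 m/s and contact force between the fingers and tee1 below 0.05 N) or (linear speed of tee2 above 0.9 m/s and contact force between the fingers and tee2 below 0.05 N) or (linear speed of filter above 0.9 m/s and contact force between the fingers and filter below 0.05 N)).
It also fails if it takes over 115 s, if anything falls off the work surface, if the arm or the gripper's body presses on something with over 40 N, if the wrist force passes 120 N, or if a joint passes its speed limit or range.

ROBOT

A 6-joint arm with a two-finger parallel gripper is mounted at the origin on the work surface. World frame = base frame: x ahead of the robot, y to its left, z up, the work surface at z = 0. Lengths are in m, angles in rad, forces in N, time in s.
With the tool pointing down it reaches from about 0.25 to 0.85 m from the base axis. Payload 12.5 kg.
Tool frame: the origin (TCP) lies at the very end of the fingers, on their centre line; the grasp point (between the pads) lies 19 mm behind it; x points along the fingers, y is the direction in which the jaws open and shut, and the axes are right-handed (so a half turn about x gives the same grasp; the last joint's range is limited). The gripper opens to 93 mm and grips with 3 to 60 N. Pads are 15 mm wide; open, the fingers measure 128 mm over their backs; the gripper's body (75 mm by 188 mm) begins 65 mm behind the grasp point.
Start: joints at [-1.368, 0.351, 1.652, -0, 1.139, -0.085], TCP at [0.156, -0.527, 0.184] pointing down, gripper open.
Joint ranges: [-2.75, 2.75], [-0.79, 2.1], [0.01, 2.65], [-1.57, 4.71], [0.07, 3.14], [-2.87, 2.87]. Speed limits (rad/s): [2.22, 2.22, 2.79, 3.14, 3.14, 3.14].

INTERFACE

Orientations are given as a unit quaternion [w, x, y, z].
In Python, from rig import manip gives the robot as it stands.
- The arm moves only by the tool jog_arm, never from a script. Its argument "deltas" is a list of rows, each a list of 7 numbers: the shift along the tool's x, y, z in cm, then the turn, a rotation vector about the tool's x, y, z in units of 6 degrees (1.0 is 6 degrees), then the opening in per cent of the stroke, from 0 (shut) to 100 (fully open). A call has 1 to 12 rows; each row shifts and turns the commanded pose from where the row before left it, along the tool's axes as they then stand; what a row does not reach is not made up. A row lasts 1/12 s, in which the tool goes at most 41.7 mm and 7.16 degrees, less where a joint would pass 70% of its speed; a pose out of reach is approached as far as the arm can. A call is refused whole if a number of a shift passes 4.17 or a number of a turn 1, either way. A call with a gripper value outside its range is refused whole. The fingers move at their own pace and stop on an object; "squeeze" is the grip in N (left out, the last holds). Time passes only in rows, so rows that do not move let the fingers close. It gives the time, the measured TCP pose, the force and the opening at its end, in the units of the state.
- manip.observe(): the state, without advancing time (a new reading comes with each control period).
- manip.capture(name): name is "scene" or "top" or "wrist"; returns a dict with "image" (384x512x3 uint8, blue, green, red), "intrinsics" (3x3 intrinsics, pixels), "k1" (the pictures are not rectified: a ray, as slopes to the right and down, at radius r is drawn at 1 + k1 r^2 times it, then the intrinsics apply), "pose" (4x4, takes a point from camera to world coordinates). Camera axes: x right, y down, z forward; pixel columns grow to the right and rows downward; lengths in m; the calibration is good to about 2 mm. A picture is of the moment at which its call begins. There is no depth.
- manip.hand_in(): hands the job in, once; it reports no verdict.
The state is a dict: "time_s": time; "joint_positions": joint angles; "qd": joint speeds; "effort": joint torques, N m; "tcp_pos": TCP position; "orientation": TCP orientation; "contact_force": force on the tool from outside, world axes, zero at the start; "moment": the same for the moment, N m; "grip_width": opening from 0.0 (shut) to 1.0 (fully open).
Only numpy, scipy, OpenCV 4.12 (cv2) and the standard library are available. Lean on these libraries where they do the work, as an engineer would, in place of code of your own. Each camera call takes 0.05 s, during which the arm holds its last target. There are 200 camera calls.

## Working session

There is one attempt and no reset: what is moved stays moved. The work goes in short steps, Python scripts to look and compute and a tool call to move; the robot and the scene stay as the last step left them, time stands still between calls to the robot, and variables do not carry over. Pictures are saved under pics/ and viewed, about 12 in all and at most 16, crops included, and the job is handed in when it is done.

Besides the shell and the picture viewer there is one more tool, called after "Emit:" as name([rows], argument=value, ...), one row to a line, values as JSON. jog_arm: Moves the arm, as the interface text tells. Its arguments: {"type":"object","properties":{"deltas":{"type":"array"},"squeeze":{"type":"number"}},"required":["deltas"]}

```bash
ls; mkdir -p pics; python3 - <<'E'
from rig import manip
import cv2,numpy as np
print(manip.observe())
for n in("top","scene"):
    c=manip.capture(n); cv2.imwrite(f"pics/{n}0.png",cv2.resize(c["image"],(800,600),interpolation=cv2.INTER_CUBIC))
    print(n,c["intrinsics"],c["k1"],c["pose"])
    np.savez(f"pics/{n}0.npz",**{k:np.array(v) for k,v in c.items()})
E
```

```text
pics
{'time_s': 0.0, 'joint_positions': array([-1.36762136e+00,  3.51222232e-01,  1.65238278e+00,  2.19173416e-05,
        1.13908135e+00, -8.45911659e-02]), 'qd': array([-4.02392438e-04,  9.18019707e-05, -3.77880826e-04, -5.80188513e-04,
        2.85497405e-04,  1.00356886e-03]), 'effort': array([-1.05520194e-03, -4.97325146e+01, -2.85256398e+01,  6.98587904e-02,
        2.56364315e-02, -8.74373427e-05]), 'tcp_pos': array([ 0.15605892, -0.527023  ,  0.18312482]), 'orientation': array([-0.10100036, -0.69978449, -0.1017732 ,  0.69981627]), 'contact_force': array([ 0.25504037,  0.38845751, -0.09787695]), 'moment': array([-0.00020598, -0.03228939, -0.01306558]), 'grip_width': 1.0022034829717879}
top [[467.2917195    0.         257.15604606]
 [  0.         467.2917195  189.25351525]
 [  0.           0.           1.        ]] -0.17260770014860957 [[-2.46463264e-02 -9.84007067e-01  1.76416130e-01  2.05884023e-01]
 [-9.99662817e-01  2.57015802e-02  3.69875739e-03  9.06408253e-04]
 [-8.17377674e-03 -1.76265485e-01 -9.84308726e-01  1.70179619e+00]
 [ 0.00000000e+00  0.00000000e+00  0.00000000e+00  1.00000000e+00]]
scene [[447.11993752   0.         253.31229572]
 [  0.         447.11993752 194.85219546]
 [  0.           0.           1.        ]] 0.05391010222218462 [[ 0.55788864  0.6622427  -0.50019484  1.16506421]
 [ 0.82976447 -0.43358376  0.35142003 -0.46368149]
 [ 0.01584899 -0.61109715 -0.79139692  1.05657227]
 [ 0.          0.          0.          1.        ]]
```

View pics/top0.png

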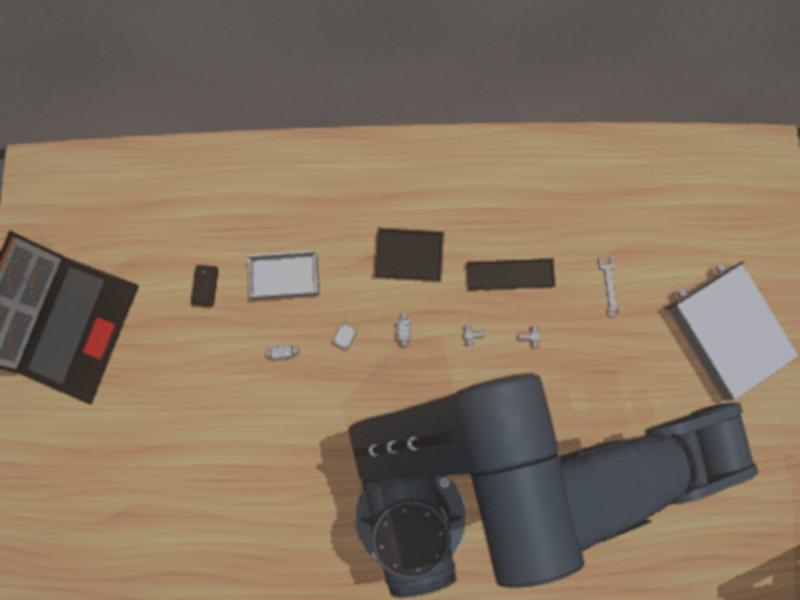

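```bash
python3 - <<'E'
import cv2,numpy as np
im=np.load("pics/top0.npz")["image"]
a=cv2.resize(im[140:235,155:255],None,fx=8,fy=8,interpolation=cv2.INTER_CUBIC)[:600]
b=cv2.resize(im[140:215,255:355],None,fx=8,fy=8,interpolation=cv2.INTER_CUBIC)[:600]
a=cv2.resize(im[155:230,155:255],None,fx=8,fy=8,interpolation=cv2.INTER_CUBIC)
b=cv2.resize(im[143:218,260:360],None,fx=8,fy=8,interpolation=cv2.INTER_CUBIC)
cv2.imwrite("pics/ta.png",a);cv2.imwrite("pics/tb.png",b)
E
```

```text
(no output)
```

View pics/ta.png

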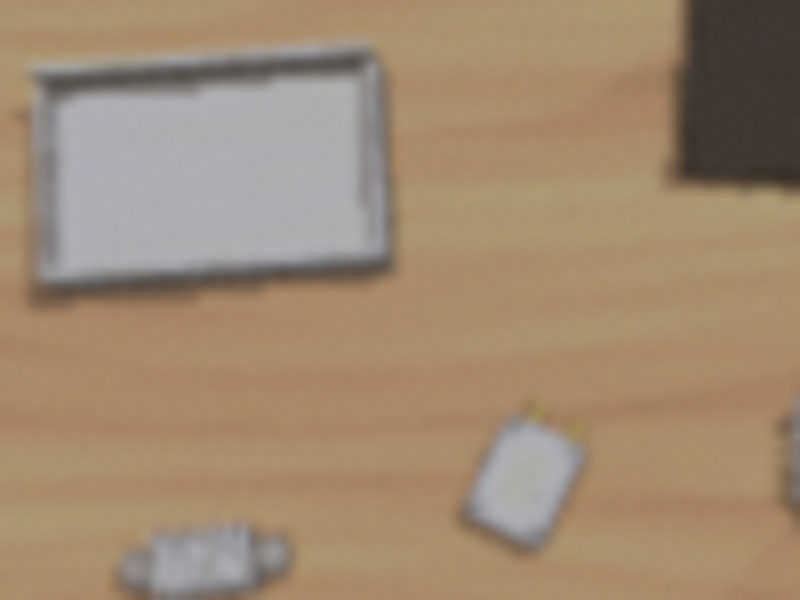

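View pics/tb.png

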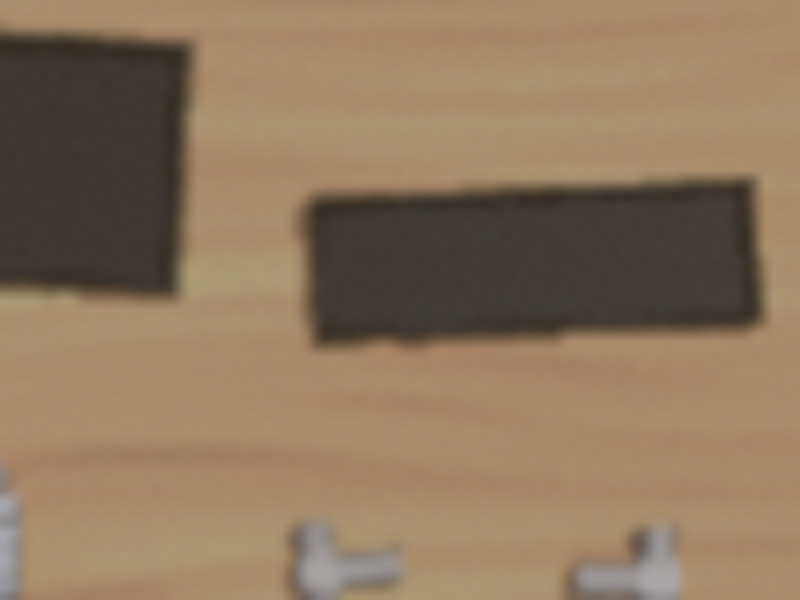

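View pics/scene0.png

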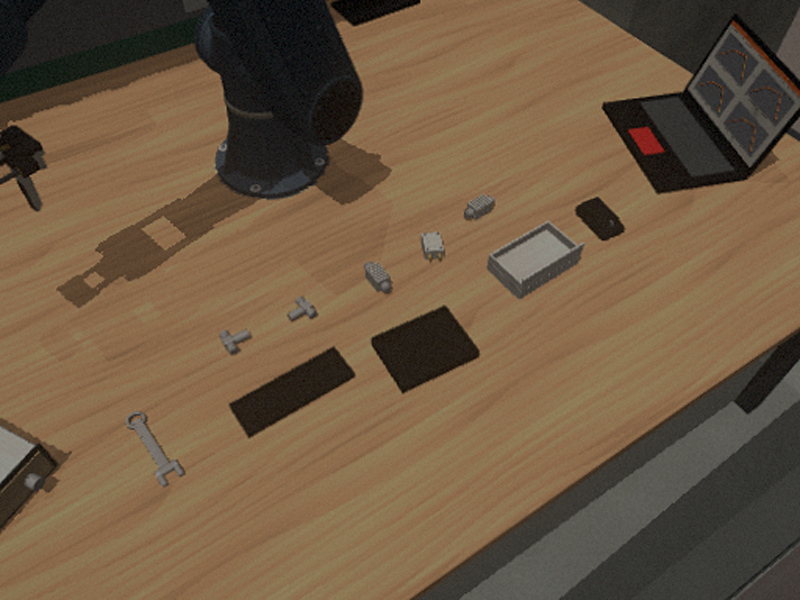

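The top picture (800 x 600 px) shows attenuators at (283,352) and (404,330), the filter at (345,336) with its jacks up and right, and T-pieces at (468,336) with stem right and (537,337) with stem left. The trays are at (511,275) long, (409,254) wide, and the ledge is at (284,275). Next I fit the known outlines in both views.

```bash
cat >lib.py <<'E'
import cv2,numpy as np
from scipy.optimize import minimize
def box(x0,x1,y0,y1,z0,z1): return np.array([[x,y,z] for x in(x0,x1) for y in(y0,y1) for z in(z0,z1)],float)/1000
def tube(L0,L1,r,zc,ax):
    a=np.linspace(0,2*np.pi,16,endpoint=False); o=[]
    for l in(L0,L1):
        for t in a:
            p=[l,r*np.cos(t)]; o.append([l,r*np.cos(t),zc+r*np.sin(t)] if ax=='x' else [r*np.cos(t),l,zc+r*np.sin(t)])
    return np.array(o)/1000
M={'att':[box(-22,22,-15,15,0,30),tube(-38,38,10,15,'x')],
 'tee':[box(-9,9,-9,9,0,18),tube(-24,24,8,9,'y'),tube(0,38,8,9,'x')],
 'filter':[box(-25,25,-19,19,0,26)],
 'long':[box(-34,34,-104,104,0,16)],'wide':[box(-59,59,-79,79,0,22)],
 'ledge':[box(-48,48,-79,79,0,44),box(44,48,-79,79,0,60)]}
def proj(c,P):
    T=np.linalg.inv(c['pose']); q=P@T[:3,:3].T+T[:3,3]; s=q[:,:2]/q[:,2:]
    s=s*(1+float(c['k1'])*(s**2).sum(1,keepdims=True)); K=c['intrinsics']
    return s*[K[0,0],K[1,1]]+[K[0,2],K[1,2]]
def unproj(c,uv,z):
    K=c['intrinsics']; d=(np.array(uv,float)-[K[0,2],K[1,2]])/[K[0,0],K[1,1]]; s=d
    for _ in range(20): s=d/(1+float(c['k1'])*(s@s))
    r=c['pose'][:3,:3]@[s[0],s[1],1]; t=c['pose'][:3,3]; return t+r*(z-t[2])/r[2]
def place(P,p,z=0):
    co,si=np.cos(p[2]),np.sin(p[2]); return np.c_[P[:,0]*co-P[:,1]*si+p[0],P[:,0]*si+P[:,1]*co+p[1],P[:,2]+z]
S=8
def fit(cams,kind,p0,z=0,pad=8,verbose=0):
    dat=[]
    for c in cams:
        uv=np.vstack([proj(c,place(m,p0,z)) for m in M[kind]])
        lo=np.maximum(np.floor(uv.min(0)).astype(int)-pad,0); hi=np.minimum(np.ceil(uv.max(0)).astype(int)+pad,[511,383])
        roi=c['image'][lo[1]:hi[1],lo[0]:hi[0]].astype(np.float32)+1
        v=np.log(roi[...,2]/roi[...,0]) # red/blue: wood high, grey/black low
        w,g=np.percentile(v,85),np.percentile(v,8)
        dat.append((c,lo,np.clip((w-v)/(w-g),0,1)))
    def cost(p):
        e=0
        for c,lo,m in dat:
            r=np.zeros((m.shape[0]*S,m.shape[1]*S),np.uint8)
            for b in M[kind]:
                uv=(proj(c,place(b,p,z))-lo+.5)*S-.5
                cv2.fillConvexPoly(r,cv2.convexHull(np.round(uv*16).astype(np.int32)),255,shift=4)
            r=cv2.GaussianBlur(cv2.resize(r,m.shape[::-1],interpolation=cv2.INTER_AREA).astype(np.float32)/255,(3,3),.6)
            e+=((r-m)**2).sum()/max(r.sum(),1)
        return e
    best=None
    for dy in(-.15,0,.15):
        q=np.array(p0,float)+[0,0,dy]
        s=minimize(cost,q,method='Nelder-Mead',options=dict(initial_simplex=q+np.array([[0,0,0],[.006,0,0],[0,.006,0],[0,0,.12]]),xatol=1e-4,fatol=1e-6))
        if best is None or s.fun<best.fun: best=s
    return best.x,best.fun
def load(n): return {k:v for k,v in np.load(n).items()}
E
python3 - <<'E'
from lib import *
t,s=load("pics/top0.npz"),load("pics/scene0.npz")
for n,k,uv,h,y in[('att1','att',(283,352),15,1.6),('att2','att',(404,330),15,0),('filter','filter',(345,336),13,-.46),('tee1','tee',(468,336),9,-1.45),('tee2','tee',(537,337),9,1.57),('long','long',(511,275),8,0),('wide','wide',(409,254),11,0),('ledge','ledge',(284,275),25,0)]:
    g=unproj(t,np.array(uv)/1.5625,h/1000)
    for cs in([t],[s],[t,s]):
        x,f=fit(cs,k,[g[0],g[1],y]); print(n,len(cs),np.round(x,4),round(f,3))
E
```

```text
att1 1 [0.384  0.2911 1.6549] 0.043
att1 1 [0.3848 0.2923 1.6737] 0.084
att1 2 [0.3843 0.2917 1.6676] 0.13
att2 1 [ 0.4278  0.006  -0.0215] 0.039
att2 1 [ 0.4287  0.0073 -0.0307] 0.061
att2 2 [ 0.4283  0.0066 -0.0245] 0.107
filter 1 [ 0.4176  0.1445 -0.4506] 0.023
filter 1 [ 0.4175  0.1462 -0.4646] 0.096
filter 2 [ 0.4177  0.1454 -0.4663] 0.125
tee1 1 [ 0.4124 -0.1449 -1.4893] 0.205
tee1 1 [ 0.4136 -0.1434 -1.4807] 0.102
tee1 2 [ 0.4131 -0.144  -1.4786] 0.32
tee2 1 [ 0.4054 -0.3005  1.5573] 0.103
tee2 1 [ 0.4069 -0.2991  1.5532] 0.057
tee2 2 [ 0.4061 -0.2997  1.5415] 0.177
long 1 [ 0.5576 -0.2517  0.0243] 0.095
long 1 [ 0.5627 -0.2459  0.1025] 0.711
long 2 [ 0.5574 -0.2512  0.0258] 0.811
wide 1 [ 0.6092 -0.0116 -0.0687] 0.085
wide 1 [ 0.6023 -0.0097 -0.05  ] 0.54
wide 2 [ 0.6044 -0.0111 -0.0345] 0.636
ledge 1 [0.5646 0.2866 0.0443] 0.014
ledge 1 [0.5638 0.2877 0.0454] 0.062
ledge 2 [0.5643 0.2871 0.0444] 0.077
```

```bash
cat >plan.py <<'E'
# usage: plan.py x y z jawangle : shift in tool axes (cm) and turn (units of 6 deg) needed, plus fix of tilt
import sys,numpy as np
from rig import manip
from scipy.spatial.transform import Rotation as R
o=manip.observe(); w,x,y,z=o['orientation']; r=R.from_quat([x,y,z,w]); m=r.as_matrix()
t=np.array([float(v) for v in sys.argv[1:4]])
print('t',round(o['time_s'],2),'tcp',np.round(o['tcp_pos'],4),'grip',round(o['grip_width'],3),'F',np.round(o['contact_force'],1),'j',np.round(o['joint_positions'],2))
ja=np.arctan2(m[1,1],m[0,1]); print('jaw',round(ja,3),'toolx',np.round(m[:,0],4))
a=float(sys.argv[4])
for k in(0,np.pi):
    d=(a+k-ja+np.pi)%(2*np.pi)-np.pi; g=ja+d
    Y=np.array([np.cos(g),np.sin(g),0]);X=np.array([0,0,-1.]);G=np.c_[X,Y,np.cross(X,Y)]
    rv=(r.inv()*R.from_matrix(G)).as_rotvec()
    print('turn(6deg)',np.round(np.degrees(rv)/6,2),' shift after turn cm',np.round(G.T@(t-o['tcp_pos'])*100,2))
print('shift now cm',np.round(m.T@(t-o['tcp_pos'])*100,2))
E
python3 plan.py .407 -.275 .08 3.1
```

```text
t 0.1 tcp [ 0.1561 -0.527   0.1832] grip 1.002 F [-0.1  0.  -0.5] j [-1.37  0.35  1.65 -0.    1.14 -0.08]
jaw -1.283 toolx [-2.e-04  1.e-03 -1.e+00]
turn(6deg) [1.815e+01 1.000e-02 1.000e-02]  shift after turn cm [ 10.32 -24.02  26.22]
turn(6deg) [-1.185e+01 -1.000e-02  1.000e-02]  shift after turn cm [ 10.32  24.02 -26.22]
shift now cm [ 10.34 -17.03 -31.21]
```

Emit:
jog_arm([
  [0.5, 0, 0, -1, 0, 0, 70],
  [0.5, 0, 0, -1, 0, 0, 60],
  [0.5, 0, 0, -1, 0, 0, 60],
  [0.5, 0, 0, -1, 0, 0, 60],
  [0.5, 0, 0, -1, 0, 0, 60],
  [0.5, 0, 0, -1, 0, 0, 60],
  [0.5, 0, 0, -1, 0, 0, 60],
  [0.5, 0, 0, -1, 0, 0, 60],
  [0.5, 0, 0, -1, 0, 0, 60],
  [0.5, 0, 0, -1, 0, 0, 60],
  [0.5, 0, 0, -1, 0, 0, 60],
  [0.5, 0, 0, -1, 0, 0, 60],
], squeeze=25)

```text
time_s: 1.1
tcp_pos: [0.1561, -0.5271, 0.1231]
orientation: [0.494, 0.505, 0.495, -0.505]
contact_force: [-0.0, 0.4, 1.1]
grip_width: 0.601
```

Emit:
jog_arm([
  [0, 1, -1.1, 0, 0, 0, 60],
  [0, 2, -2.2, 0, 0, 0, 60],
  [0, 2.1, -2.3, 0, 0, 0, 60],
  [0, 2.1, -2.3, 0, 0, 0, 60],
  [0, 2.1, -2.3, 0, 0, 0, 60],
  [0, 2.1, -2.3, 0, 0, 0, 60],
  [0, 2.1, -2.3, 0, 0, 0, 60],
  [0, 2.1, -2.3, 0, 0, 0, 60],
  [0, 2.1, -2.3, 0, 0, 0, 60],
  [0, 2.1, -2.3, 0, 0, 0, 60],
  [0, 2.1, -2.3, 0, 0, 0, 60],
  [0, 2, -2.2, 0, 0, 0, 60],
])

```text
time_s: 2.1
tcp_pos: [0.4029, -0.2696, 0.1238]
orientation: [0.493, 0.507, 0.493, -0.507]
contact_force: [0.4, -0.4, -0.3]
grip_width: 0.598
```

```bash
python3 plan.py .4066 -.2747 .002 3.12; python3 -c "
from rig import manip
import cv2;from lib import *
c=manip.capture('wrist');np.savez('pics/w1.npz',**{k:np.array(v) for k,v in c.items()});cv2.imwrite('pics/w1.png',c['image'])
print(proj(c,place(M['tee'][0],[.4061,-.2997,1.55])).mean(0),c['pose'])"
```

```text
t 2.1 tcp [ 0.4029 -0.2696  0.1238] grip 0.598 F [ 0.4 -0.4 -0.3] j [-0.69  0.31  1.88  0.    0.95 -0.66]
jaw -0.029 toolx [-0.e+00  2.e-04 -1.e+00]
turn(6deg) [29.93  0.    0.  ]  shift after turn cm [12.18 -0.38 -0.5 ]
turn(6deg) [-0.07 -0.    0.  ]  shift after turn cm [12.18  0.38  0.5 ]
shift now cm [12.18  0.39  0.5 ]
[258.94341766 205.12740164] [[ 9.99532978e-01 -2.93877091e-02 -8.37784552e-03  4.03549764e-01]
 [-3.05552119e-02 -9.57070697e-01 -2.88239588e-01 -1.89218542e-01]
 [ 4.52510712e-04  2.88360961e-01 -9.57521672e-01  3.25115376e-01]
 [ 0.00000000e+00  0.00000000e+00  0.00000000e+00  1.00000000e+00]]
```

View pics/w1.png

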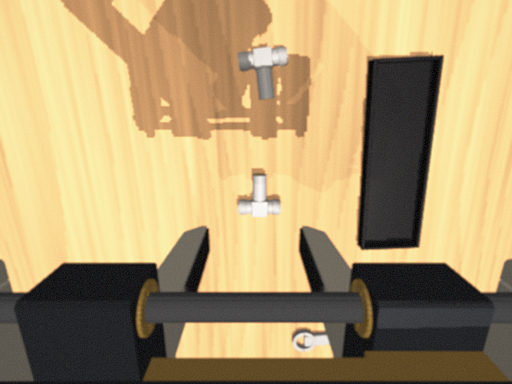

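The wrist view shows the T-piece cube at (260,207) against a predicted (259,205), so the fit agrees.

Emit:
jog_arm([
  [2, 0.2, 0.25, 0, 0, 0, 45],
  [3, 0.19, 0.25, 0, 0, 0, 45],
  [3, 0, 0, 0, 0, 0, 45],
  [2, 0, 0, 0, 0, 0, 45],
  [1, 0, 0, 0, 0, 0, 45],
  [0.6, 0, 0, 0, 0, 0, 45],
  [0.4, 0, 0, 0, 0, 0, 45],
  [0, 0, 0, 0, 0, 0, 45],
  [0, 0, 0, 0, 0, 0, 0],
  [0, 0, 0, 0, 0, 0, 0],
  [0, 0, 0, 0, 0, 0, 0],
  [0, 0, 0, 0, 0, 0, 0],
], squeeze=25)

```text
time_s: 3.15
tcp_pos: [0.406, -0.2771, 0.0042]
orientation: [0.494, 0.507, 0.493, -0.507]
contact_force: [1.1, -0.4, 0.4]
grip_width: 0.21
```

Emit:
jog_arm([
  [0, 0, 0, 0, 0, 0, 0],
  [0, 0, 0, 0, 0, 0, 0],
  [0, 0, 0, 0, 0, 0, 0],
])

```text
time_s: 3.4
tcp_pos: [0.4058, -0.2769, 0.0037]
orientation: [0.493, 0.507, 0.493, -0.507]
contact_force: [-0.3, -0.1, 1.0]
grip_width: 0.021
```

```bash
python3 -c "
from rig import manip
from lib import *
o=manip.observe();print(o['grip_width'],o['tcp_pos'],o['contact_force'])
c=manip.capture('wrist');a=c['image']
c=manip.capture('scene');b=cv2.resize(c['image'][150:280,80:253],(512,384))
cv2.imwrite('pics/w2.png',cv2.resize(np.hstack([a,b]),(800,300)))"
```

```text
0.020896496291249313 [ 0.40575989 -0.27690308  0.00372019] [-0.29907366 -0.14212881  1.02001506]
```

View pics/w2.png

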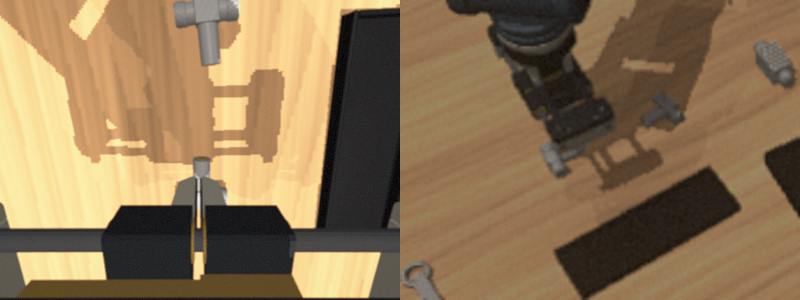

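```bash
python3 -c "
from rig import manip
from lib import *
c=manip.capture('wrist');a=c['image'];o=manip.observe()
for n,p in dict(tcp=o['tcp_pos'],grasp=o['tcp_pos']+[0,0,.019],stemend=[.4064,-.2617,.009],cubetop=[.406,-.2997,.018]).items(): print(n,np.round(proj(c,np.array([p]))[0]))
d=manip.capture('scene');print(np.round(proj(d,np.array([o['tcp_pos'],[.406,-.2997,.009]]))))
b=d['image'][160:240,130:210]
cv2.imwrite('pics/w3.png',np.hstack([cv2.resize(a[185:295,200:320],(440,400),interpolation=2),cv2.resize(b,(360,400),interpolation=2)]))"
```

```text
tcp [256. 218.]
grasp [256. 228.]
stemend [257. 201.]
cubetop [258. 255.]
[[153. 216.]
 [146. 218.]]
```

View pics/w3.png

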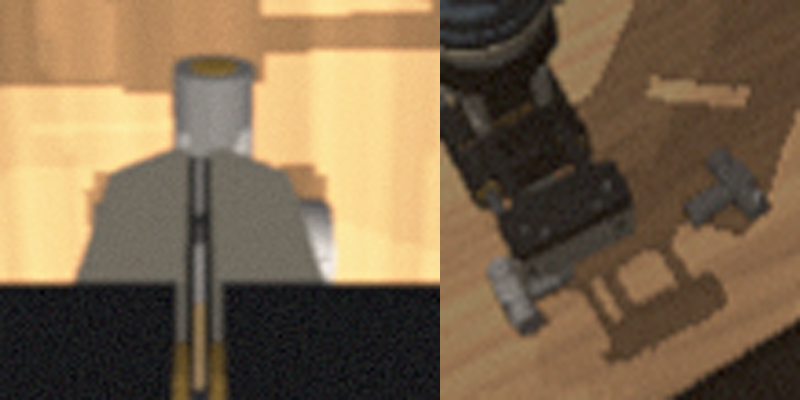

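```bash
python3 -c "
from lib import *
c=load('pics/w1.npz')
for z in(0,.01,.019,.03,.04):
  for y in(-.0075,.0075):
    print(z,y,np.round(proj(c,np.array([[.4029-.028,-.2696+y,.1238+z],[.4029+.028,-.2696+y,.1238+z]])).ravel()))
cv2.imwrite('pics/w4.png',cv2.resize(c['image'][210:384,140:370],(790,598),interpolation=2))"
```

```text
0 -0.0075 [219. 228. 294. 226.]
0 0.0075 [218. 210. 294. 207.]
0.01 -0.0075 [218. 234. 296. 232.]
0.01 0.0075 [216. 214. 296. 212.]
0.019 -0.0075 [216. 240. 298. 237.]
0.019 0.0075 [215. 219. 298. 217.]
0.03 -0.0075 [214. 247. 300. 245.]
0.03 0.0075 [212. 226. 300. 223.]
0.04 -0.0075 [212. 255. 302. 252.]
0.04 0.0075 [210. 232. 303. 230.]
```

View pics/w4.png

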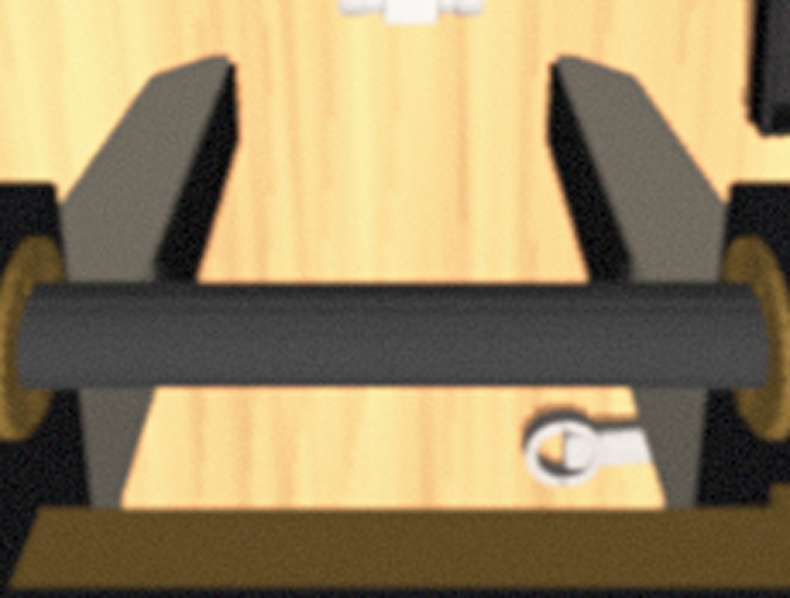

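The picture shows the finger ends (corners near rows 228 and 250) about 33 mm above the stated TCP. They closed above the T-piece, which hasn't moved. I'll open, go lower and feel for the bench gently.

Emit:
jog_arm([
  [0, 0, 0, 0, 0, 0, 45],
  [0, 0, 0, 0, 0, 0, 45],
  [0, 0, 0, 0, 0, 0, 45],
  [0, 0, 0, 0, 0, 0, 45],
  [0, 0, 0, 0, 0, 0, 45],
  [0.5, 0, 0, 0, 0, 0, 45],
  [0.5, 0, 0, 0, 0, 0, 45],
  [0.4, 0, 0, 0, 0, 0, 45],
  [0, 0, 0, 0, 0, 0, 45],
])

```text
time_s: 4.35
tcp_pos: [0.4052, -0.2764, -0.0114]
orientation: [-0.493, -0.506, -0.494, 0.507]
contact_force: [-0.3, -0.4, -0.4]
grip_width: 0.449
```

Emit:
jog_arm([
  [0.3, 0, 0, 0, 0, 0, 45],
  [0.2, 0, 0, 0, 0, 0, 45],
  [0, 0, 0, 0, 0, 0, 45],
])

```text
time_s: 4.6
tcp_pos: [0.4055, -0.2767, -0.0158]
orientation: [-0.493, -0.507, -0.494, 0.507]
contact_force: [0.6, 0.0, -0.5]
grip_width: 0.45
```

Emit:
jog_arm([
  [0.2, 0, 0, 0, 0, 0, 45],
  [0.2, 0, 0, 0, 0, 0, 45],
  [0, 0, 0, 0, 0, 0, 45],
])

```text
time_s: 4.85
tcp_pos: [0.4056, -0.2768, -0.0197]
orientation: [-0.493, -0.507, -0.493, 0.507]
contact_force: [-0.7, 0.8, -0.4]
grip_width: 0.454
```

```bash
python3 -c "
from rig import manip
from lib import *
c=manip.capture('wrist');np.savez('pics/w5.npz',**{k:np.array(v) for k,v in c.items()});a=c['image'];o=manip.observe();print(o)
for z in (0,.02,.025,.03,.035): print(z,np.round(proj(c,o['tcp_pos']+np.array([[-.021,.0075,z],[-.021,-.0075,z]])).ravel()))
cv2.imwrite('pics/w5.png',cv2.resize(a[180:300,170:340],(799,564),interpolation=2))"
```

```text
{'time_s': 4.9, 'joint_positions': array([-6.93619911e-01,  5.67543776e-01,  1.93887008e+00,  2.97414864e-06,
        6.35444936e-01, -6.67263632e-01]), 'qd': array([-1.57323581e-04, -5.33114621e-03, -2.78092083e-03,  1.32324851e-05,
        1.84617209e-03,  8.37846838e-04]), 'effort': array([-5.88791809e-03, -4.98846924e+01, -1.69226575e+01,  3.08867055e-02,
        1.44210024e-02,  1.05300585e-04]), 'tcp_pos': array([ 0.40563528, -0.2767876 , -0.01951612]), 'orientation': array([-0.49327345, -0.50653681, -0.49346074,  0.50655529]), 'contact_force': array([0.73399376, 0.13147386, 0.24613721]), 'moment': array([-0.04296093, -0.10879907, -0.04870326]), 'grip_width': 0.4525583620064169}
0 [227. 209. 228. 228.]
0.02 [225. 220. 226. 240.]
0.025 [224. 222. 225. 243.]
0.03 [223. 226. 225. 247.]
0.035 [222. 229. 224. 251.]
```

View pics/w5.png

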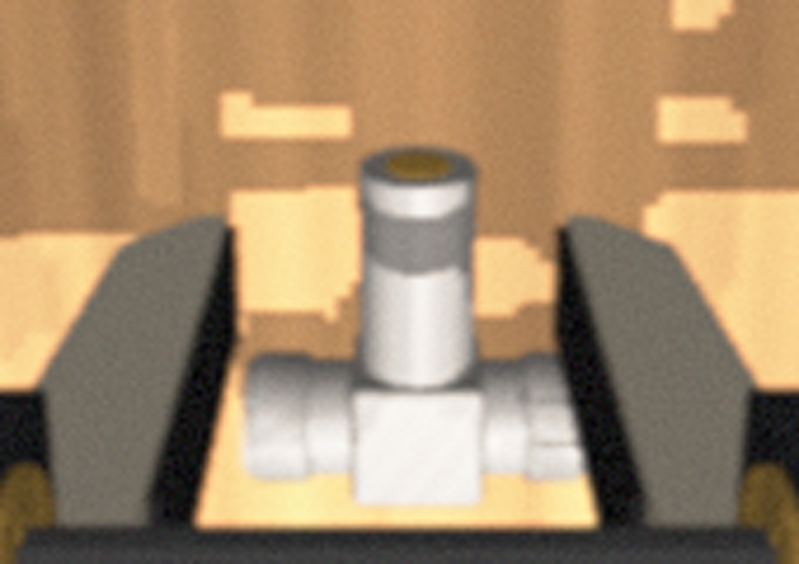

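Emit:
jog_arm([
  [0.4, 0.2, 0, 0, 0, 0, 45],
  [0.3, 0, 0, 0, 0, 0, 45],
  [0.2, 0, 0, 0, 0, 0, 45],
  [0, 0, 0, 0, 0, 0, 45],
])

```text
time_s: 5.23
tcp_pos: [0.4075, -0.2767, -0.0289]
orientation: [-0.493, -0.507, -0.494, 0.507]
contact_force: [-0.6, -0.5, -0.4]
grip_width: 0.449
```

Emit:
jog_arm([
  [0.2, 0, 0, 0, 0, 0, 45],
  [0, 0, 0, 0, 0, 0, 45],
  [0, 0, 0, 0, 0, 0, 0],
  [0, 0, 0, 0, 0, 0, 0],
  [0, 0, 0, 0, 0, 0, 0],
  [0, 0, 0, 0, 0, 0, 0],
  [0, 0, 0, 0, 0, 0, 0],
  [0, 0, 0, 0, 0, 0, 0],
], squeeze=25)

```text
time_s: 5.9
tcp_pos: [0.4078, -0.2769, -0.0303]
orientation: [0.493, 0.507, 0.493, -0.507]
contact_force: [-0.4, 0.9, 0.5]
grip_width: 0.168
```

Emit:
jog_arm([
  [-0.5, 0, 0, 0, 0, 0, 0],
  [-1.5, 0, 0, 0, 0, 0, 0],
  [-2.5, 0, 0, 0, 0, 0, 0],
  [-2, 0.9, -1.2, 0, 0, 0, 0],
  [-1, 2, -2.5, 0, 0, 0, 0],
  [0, 2.6, -3.2, 0, 0, 0, 0],
  [0, 2.6, -3.2, 0, 0, 0, 0],
  [0, 2.6, -3.2, 0, 0, 0, 0],
  [0, 2.6, -3.2, 0, 0, 0, 0],
  [0, 2.6, -3.2, 0, 0, 0, 0],
  [0, 2.2, -2.6, 0, 0, 0, 0],
  [0, 1.2, -1.6, 0, 0, 0, 0],
])

```text
time_s: 6.9
tcp_pos: [0.6088, -0.0401, 0.045]
orientation: [0.494, 0.506, 0.494, -0.506]
contact_force: [0.1, -0.6, -0.9]
grip_width: 0.164
```

```bash
python3 plan.py .6068 -.0437 -.024 3.10
```

```text
t 6.9 tcp [ 0.6088 -0.0401  0.045 ] grip 0.164 F [ 0.1 -0.6 -0.9] j [-0.14  0.62  1.6   0.    0.92 -0.12]
jaw -0.024 toolx [ 9.e-04  2.e-04 -1.e+00]
turn(6deg) [-2.984e+01  1.000e-02 -0.000e+00]  shift after turn cm [ 6.9   0.19 -0.37]
turn(6deg) [ 0.16 -0.   -0.01]  shift after turn cm [ 6.9  -0.19  0.37]
shift now cm [ 6.9  -0.2   0.36]
```

Emit:
jog_arm([
  [0.5, -0.2, 0.35, 0, 0, 0, 0],
  [2, 0, 0, 0, 0, 0, 0],
  [2, 0, 0, 0, 0, 0, 0],
  [1.2, 0, 0, 0, 0, 0, 0],
  [0.7, 0, 0, 0, 0, 0, 0],
  [0.4, 0, 0, 0, 0, 0, 0],
  [0.2, 0, 0, 0, 0, 0, 0],
  [0, 0, 0, 0, 0, 0, 0],
])

```text
time_s: 7.57
tcp_pos: [0.6051, -0.0467, -0.025]
orientation: [0.493, 0.507, 0.493, -0.507]
contact_force: [0.3, -0.2, -0.8]
grip_width: 0.166
```

Emit:
jog_arm([
  [0, 0, 0, 0, 0, 0, 45],
  [0, 0, 0, 0, 0, 0, 45],
  [0, 0, 0, 0, 0, 0, 45],
  [0, 0, 0, 0, 0, 0, 45],
  [-0.5, 0, 0, 0, 0, 0, 45],
  [-1.5, 0, 0, 0, 0, 0, 45],
  [-2.5, 0, 0, 0, 0, 0, 45],
  [-2.5, 0, 0, 0, 0, 0, 45],
])

```text
time_s: 8.23
tcp_pos: [0.6044, -0.0465, 0.0454]
orientation: [-0.493, -0.506, -0.494, 0.507]
contact_force: [0.4, 0.7, 0.6]
grip_width: 0.45
```

```bash
python3 plan.py .4153 -.168 .0 3.234
```

```text
t 8.23 tcp [ 0.6044 -0.0465  0.0454] grip 0.45 F [0.4 0.7 0.6] j [-0.15  0.62  1.61 -0.    0.92 -0.13]
jaw -0.026 toolx [-1.2e-03  2.0e-04 -1.0e+00]
turn(6deg) [2.887e+01 2.000e-02 0.000e+00]  shift after turn cm [  4.54  19.95 -10.36]
turn(6deg) [-1.13 -0.    0.01]  shift after turn cm [  4.54 -19.95  10.36]
shift now cm [  4.56 -18.58  12.65]
```

Emit:
jog_arm([
  [0, 0, 0, -0.6, 0, 0, 45],
  [0, 0, 0, -0.53, 0, 0, 45],
  [0, -1, 0.5, 0, 0, 0, 45],
  [0, -2, 1.1, 0, 0, 0, 45],
  [0, -2.5, 1.3, 0, 0, 0, 45],
  [0, -2.5, 1.3, 0, 0, 0, 45],
  [0, -2.5, 1.3, 0, 0, 0, 45],
  [0, -2.5, 1.3, 0, 0, 0, 45],
  [0, -2.5, 1.3, 0, 0, 0, 45],
  [0, -2.2, 1.1, 0, 0, 0, 45],
  [0, -1.5, 0.8, 0, 0, 0, 45],
  [0, -0.7, 0.36, 0, 0, 0, 45],
])

```text
time_s: 9.23
tcp_pos: [0.4148, -0.1687, 0.0451]
orientation: [0.522, 0.477, 0.522, -0.477]
contact_force: [0.0, -0.2, -0.3]
grip_width: 0.45
```

Emit:
jog_arm([
  [2, 0, 0, 0, 0, 0, 45],
  [1, 0, 0, 0, 0, 0, 45],
])

```text
time_s: 9.4
tcp_pos: [0.4163, -0.1682, 0.0141]
orientation: [0.523, 0.477, 0.522, -0.477]
contact_force: [-0.6, 0.4, -0.7]
grip_width: 0.45
```

```bash
python3 plan.py .4151 -.167 -.0303 3.234
```

```text
t 9.4 tcp [ 0.4163 -0.1682  0.0141] grip 0.45 F [-0.6  0.4 -0.7] j [-0.49  0.45  2.04  0.    0.66 -0.58]
jaw 0.091 toolx [ 7.e-04 -3.e-04 -1.e+00]
turn(6deg) [ 2.999e+01 -1.000e-02 -1.000e-02]  shift after turn cm [4.44 0.11 0.13]
turn(6deg) [-0.01  0.   -0.01]  shift after turn cm [ 4.44 -0.11 -0.13]
shift now cm [ 4.44 -0.12 -0.13]
```

Emit:
jog_arm([
  [1.5, 0, 0, 0, 0, 0, 45],
  [1.3, 0, 0, 0, 0, 0, 45],
  [0.8, 0, 0, 0, 0, 0, 45],
  [0.5, 0, 0, 0, 0, 0, 45],
  [0.3, 0, 0, 0, 0, 0, 45],
  [0, 0, 0, 0, 0, 0, 0],
  [0, 0, 0, 0, 0, 0, 0],
  [0, 0, 0, 0, 0, 0, 0],
  [0, 0, 0, 0, 0, 0, 0],
  [0, 0, 0, 0, 0, 0, 0],
  [0, 0, 0, 0, 0, 0, 0],
])

```text
time_s: 10.32
tcp_pos: [0.4165, -0.1681, -0.029]
orientation: [0.523, 0.477, 0.522, -0.476]
contact_force: [0.2, -0.5, 1.9]
grip_width: 0.156
```

```bash
python3 plan.py .61 .0195 -.0245 3.22
```

```text
t 10.32 tcp [ 0.4165 -0.1681 -0.029 ] grip 0.156 F [ 0.2 -0.5  1.9] j [-0.49  0.54  2.05 -0.    0.55 -0.58]
jaw 0.092 toolx [ 7.e-04 -4.e-04 -1.e+00]
turn(6deg) [-2.987e+01  1.000e-02  1.000e-02]  shift after turn cm [ -0.45 -20.76  17.19]
turn(6deg) [ 0.13  0.   -0.01]  shift after turn cm [ -0.45  20.76 -17.19]
shift now cm [ -0.45  20.99 -16.91]
```

Emit:
jog_arm([
  [-0.5, 0, 0, 0, 0, 0, 0],
  [-1.5, 0, 0, 0, 0, 0, 0],
  [-2.5, 0, 0, 0, 0, 0, 0],
  [-2, 0.9, -0.7, 0, 0, 0, 0],
  [-1, 2.2, -1.8, 0, 0, 0, 0],
  [0, 2.8, -2.3, 0, 0, 0, 0],
  [0, 2.8, -2.3, 0, 0, 0, 0],
  [0, 2.8, -2.3, 0, 0, 0, 0],
  [0, 2.8, -2.3, 0, 0, 0, 0],
  [0, 2.8, -2.2, 0, 0, 0, 0],
  [0, 2.4, -1.9, 0, 0, 0, 0],
  [0, 1.4, -1.1, 0, 0, 0, 0],
])

```text
time_s: 11.32
tcp_pos: [0.6105, 0.022, 0.046]
orientation: [0.523, 0.476, 0.523, -0.476]
contact_force: [-0.1, -0.5, -0.5]
grip_width: 0.165
```

Emit:
jog_arm([
  [0.5, 0, 0, 0, 0, 0, 0],
  [1.5, 0, 0, 0, 0, 0, 0],
])

```text
time_s: 11.48
tcp_pos: [0.61, 0.0201, 0.0269]
orientation: [0.524, 0.477, 0.522, -0.475]
contact_force: [-0.3, -0.8, -1.4]
grip_width: 0.163
```

```bash
python3 plan.py .612 .0195 -.024 3.22
```

```text
t 11.48 tcp [0.61   0.0201 0.0269] grip 0.163 F [-0.3 -0.8 -1.4] j [-0.04  0.65  1.61 -0.    0.88 -0.14]
jaw 0.093 toolx [ 2.8e-03 -2.0e-04 -1.0e+00]
turn(6deg) [-2.986e+01  4.000e-02  1.000e-02]  shift after turn cm [ 5.09 -0.19 -0.08]
turn(6deg) [ 0.14  0.   -0.03]  shift after turn cm [5.09 0.19 0.08]
shift now cm [5.09 0.18 0.08]
```

Emit:
jog_arm([
  [1.5, 0.15, 0.1, 0, 0, 0, 0],
  [1.6, 0, 0, 0, 0, 0, 0],
  [1, 0, 0, 0, 0, 0, 0],
  [0.6, 0, 0, 0, 0, 0, 0],
  [0.4, 0, 0, 0, 0, 0, 0],
  [0, 0, 0, 0, 0, 0, 0],
  [0, 0, 0, 0, 0, 0, 40],
  [0, 0, 0, 0, 0, 0, 40],
  [0, 0, 0, 0, 0, 0, 40],
  [0, 0, 0, 0, 0, 0, 40],
  [-0.5, 0, 0, 0, 0, 0, 40],
  [-1.5, 0, 0, 0, 0, 0, 40],
])

```text
time_s: 12.48
tcp_pos: [0.6092, 0.0187, -0.0065]
orientation: [0.522, 0.476, 0.523, -0.477]
contact_force: [1.1, 0.5, 0.8]
grip_width: 0.397
```

Emit:
jog_arm([
  [-2.5, 0, 0, 0, 0, 0, 40],
  [-2.5, 0, 0, -0.5, 0, 0, 60],
  [-1, 0, 0, -1, 0, 0, 60],
  [0, 0, 0, -1, 0, 0, 60],
  [0, 0, 0, -1, 0, 0, 60],
  [0, 0, 0, -1, 0, 0, 60],
  [0, 0, 0, -1, 0, 0, 60],
  [0, 0, 0, -1, 0, 0, 60],
  [0, 0, 0, -1, 0, 0, 60],
  [0, 0, 0, -1, 0, 0, 60],
  [0, 0, 0, -1, 0, 0, 60],
  [0, 0, 0, -1, 0, 0, 60],
])

```text
time_s: 13.48
tcp_pos: [0.6105, 0.0187, 0.0551]
orientation: [0.695, 0.131, 0.695, -0.131]
contact_force: [-0.2, -0.3, 0.1]
grip_width: 0.604
```

```bash
python3 plan.py .4283 .0066 .0 1.546
```

```text
t 13.48 tcp [0.6105 0.0187 0.0551] grip 0.604 F [-0.2 -0.3  0.1] j [-0.05  0.61  1.59  0.    0.94 -1.24]
jaw 1.197 toolx [ 4.e-04 -0.e+00 -1.e+00]
turn(6deg) [-3.33  0.   -0.  ]  shift after turn cm [  5.51  -1.66 -18.18]
turn(6deg) [ 2.667e+01 -0.000e+00 -1.000e-02]  shift after turn cm [ 5.51  1.66 18.18]
shift now cm [  5.5   -7.78 -16.52]
```

Emit:
jog_arm([
  [0, 0, 0, -1, 0, 0, 60],
  [0, 0, 0, -1, 0, 0, 60],
  [0, 0, 0, -1, 0, 0, 60],
  [0, 0, 0, -0.33, 0, 0, 60],
  [0, -0.1, -1, 0, 0, 0, 60],
  [0, -0.3, -2.8, 0, 0, 0, 60],
  [0, -0.3, -3.2, 0, 0, 0, 60],
  [0, -0.3, -3.2, 0, 0, 0, 60],
  [0, -0.3, -3.2, 0, 0, 0, 60],
  [0, -0.2, -2.8, 0, 0, 0, 60],
  [0, -0.16, -2, 0, 0, 0, 60],
  [1, 0, 0, 0, 0, 0, 60],
])

```text
time_s: 14.48
tcp_pos: [0.4253, 0.0077, 0.0458]
orientation: [0.707, 0.011, 0.707, -0.011]
contact_force: [1.1, 0.1, 0.8]
grip_width: 0.601
```

Emit:
jog_arm([
  [1.5, 0, 0, 0, 0, 0, 60],
  [0.5, 0, 0, 0, 0, 0, 60],
])

```text
time_s: 14.65
tcp_pos: [0.4274, 0.0076, 0.024]
orientation: [0.707, 0.011, 0.707, -0.011]
contact_force: [0.5, -0.2, 0.0]
grip_width: 0.601
```

```bash
python3 plan.py .4283 .0066 -.0195 1.546;python3 -c "
from rig import manip
from lib import *
c=manip.capture('wrist');a=c['image']
d=manip.capture('top');np.savez('pics/top1.npz',**{k:np.array(v) for k,v in d.items()})
for n,p in (('tee1',[.61,.043,-1.48]),('tee2',[.605,-.069,1.55])):
  print(n,fit([d],'tee',p,z=.004))
cv2.imwrite('pics/w6.png',cv2.resize(a,(640,480)))"
```

```text
t 14.65 tcp [0.4274 0.0076 0.024 ] grip 0.601 F [ 0.5 -0.2  0. ] j [-0.09  0.4   2.08  0.    0.66 -1.63]
jaw 1.54 toolx [-5.e-04  1.e-04 -1.e+00]
turn(6deg) [-0.06 -0.   -0.  ]  shift after turn cm [ 4.35 -0.1   0.09]
turn(6deg) [ 2.994e+01 -0.000e+00  1.000e-02]  shift after turn cm [ 4.35  0.1  -0.09]
shift now cm [ 4.35 -0.1   0.09]
tee1 (array([ 0.60611098,  0.04091191, -1.5018759 ]), np.float64(2.2416722774505615))
tee2 (array([ 0.60358733, -0.07032504,  1.58559787]), np.float64(2.026367664337158))
```

View pics/w6.png

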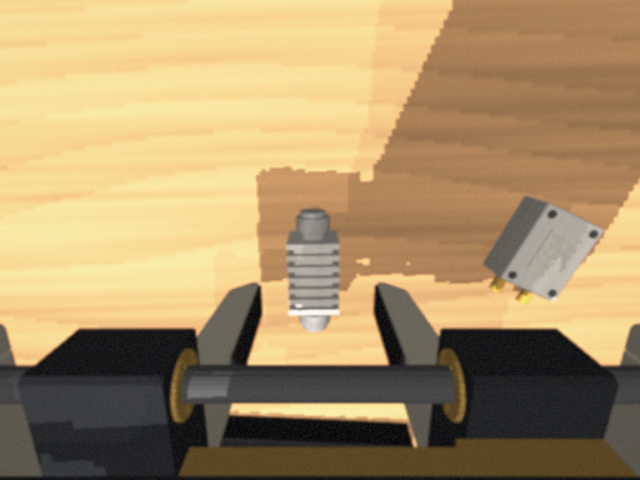

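The attenuator at (314,270) sits between the finger tips at (255,290) and (380,290).

Emit:
jog_arm([
  [1, -0.1, 0.09, 0, 0, 0, 60],
  [1.3, 0, 0, 0, 0, 0, 60],
  [1, 0, 0, 0, 0, 0, 60],
  [0.7, 0, 0, 0, 0, 0, 60],
  [0.35, 0, 0, 0, 0, 0, 60],
  [0, 0, 0, 0, 0, 0, 0],
  [0, 0, 0, 0, 0, 0, 0],
  [0, 0, 0, 0, 0, 0, 0],
  [0, 0, 0, 0, 0, 0, 0],
  [0, 0, 0, 0, 0, 0, 0],
  [0, 0, 0, 0, 0, 0, 0],
], squeeze=35)

```text
time_s: 15.67
tcp_pos: [0.4291, 0.0066, -0.0185]
orientation: [0.707, 0.011, 0.707, -0.011]
contact_force: [-1.0, 0.4, 4.3]
grip_width: 0.318
```

```bash
python3 plan.py .5564 -.2017 .05 .025
```

```text
t 15.67 tcp [ 0.4291  0.0066 -0.0185] grip 0.318 F [-1.   0.4  4.3] j [-0.09  0.49  2.09 -0.    0.55 -1.63]
jaw 1.54 toolx [ 7.e-04 -1.e-04 -1.e+00]
turn(6deg) [ 1.447e+01  1.000e-02 -0.000e+00]  shift after turn cm [-6.85 12.2  21.14]
turn(6deg) [-1.553e+01  0.000e+00  1.000e-02]  shift after turn cm [ -6.85 -12.2  -21.14]
shift now cm [ -6.84 -20.43  13.36]
```

Emit:
jog_arm([
  [-0.5, 0, 0, 0, 0, 0, 0],
  [-1.5, 0, 0, 0, 0, 0, 0],
  [-2.5, 0, 0, 0.47, 0, 0, 0],
  [-1.5, 0, 0, 1, 0, 0, 0],
  [-0.8, 0, 0, 1, 0, 0, 0],
  [0, 0, 0, 1, 0, 0, 0],
  [0, 0, 0, 1, 0, 0, 0],
  [0, 0, 0, 1, 0, 0, 0],
  [0, 0, 0, 1, 0, 0, 0],
  [0, 0, 0, 1, 0, 0, 0],
  [0, 0, 0, 1, 0, 0, 0],
  [0, 0, 0, 1, 0, 0, 0],
])

```text
time_s: 16.67
tcp_pos: [0.4287, 0.0066, 0.0494]
orientation: [0.616, 0.347, 0.616, -0.348]
contact_force: [-0.4, 0.5, -1.6]
grip_width: 0.314
```

Emit:
jog_arm([
  [0, 0, 0, 1, 0, 0, 0],
  [0, 0, 0, 1, 0, 0, 0],
  [0, 0, 0, 1, 0, 0, 0],
  [0, 0, 0, 1, 0, 0, 0],
  [0, 0, 0, 1, 0, 0, 0],
  [0, 0.6, 1, 0, 0, 0, 0],
  [0, 1.4, 2.6, 0, 0, 0, 0],
  [0, 2, 3.5, 0, 0, 0, 0],
  [0, 2, 3.5, 0, 0, 0, 0],
  [0, 2, 3.5, 0, 0, 0, 0],
  [0, 2, 3.5, 0, 0, 0, 0],
  [0, 1.4, 2.4, 0, 0, 0, 0],
])

```text
time_s: 17.67
tcp_pos: [0.5493, -0.1945, 0.0494]
orientation: [0.507, 0.493, 0.506, -0.493]
contact_force: [0.7, -0.3, -1.3]
grip_width: 0.32
```

Emit:
jog_arm([
  [0, 0.8, 1.14, 0, 0, 0, 0],
  [0, 0, 0, 0, 0, 0, 0],
])

```text
time_s: 17.83
tcp_pos: [0.5573, -0.205, 0.0491]
orientation: [0.507, 0.493, 0.506, -0.493]
contact_force: [1.0, 0.4, -1.5]
grip_width: 0.316
```

```bash
python3 plan.py .5564 -.2017 -.0135 .025
```

```text
t 17.83 tcp [ 0.5573 -0.205   0.0491] grip 0.316 F [ 1.   0.4 -1.5] j [-0.43  0.59  1.64 -0.    0.91 -0.46]
jaw 0.026 toolx [ 1.2e-03 -8.0e-04 -1.0e+00]
turn(6deg) [ 0.01  0.01 -0.01]  shift after turn cm [ 6.26 -0.08 -0.33]
turn(6deg) [-2.999e+01  2.000e-02  1.000e-02]  shift after turn cm [6.26 0.08 0.33]
shift now cm [ 6.26 -0.09 -0.33]
```

Emit:
jog_arm([
  [1, -0.08, -0.3, 0, 0, 0, 0],
  [2, 0, 0, 0, 0, 0, 0],
  [1.5, 0, 0, 0, 0, 0, 0],
  [0.9, 0, 0, 0, 0, 0, 0],
  [0.5, 0, 0, 0, 0, 0, 0],
  [0.3, 0, 0, 0, 0, 0, 0],
  [0, 0, 0, 0, 0, 0, 0],
])

```text
time_s: 18.42
tcp_pos: [0.555, -0.1983, -0.013]
orientation: [0.506, 0.493, 0.507, -0.494]
contact_force: [-0.7, -0.2, -1.4]
grip_width: 0.318
```

```bash
python3 plan.py .5564 -.2017 -.0135 .025; python3 -c "
from rig import manip
from lib import *
c=manip.capture('wrist')
cv2.imwrite('pics/w7.png',cv2.resize(c['image'],(640,480)))"
```

```text
t 18.42 tcp [ 0.555  -0.1983 -0.013 ] grip 0.318 F [-0.7 -0.2 -1.4] j [-0.42  0.68  1.67  0.    0.79 -0.45]
jaw 0.026 toolx [-4.e-04  2.e-04 -1.e+00]
turn(6deg) [ 0.01 -0.    0.  ]  shift after turn cm [0.05 0.13 0.34]
turn(6deg) [-2.999e+01 -1.000e-02 -0.000e+00]  shift after turn cm [ 0.05 -0.13 -0.34]
shift now cm [0.04 0.13 0.34]
```

View pics/w7.png

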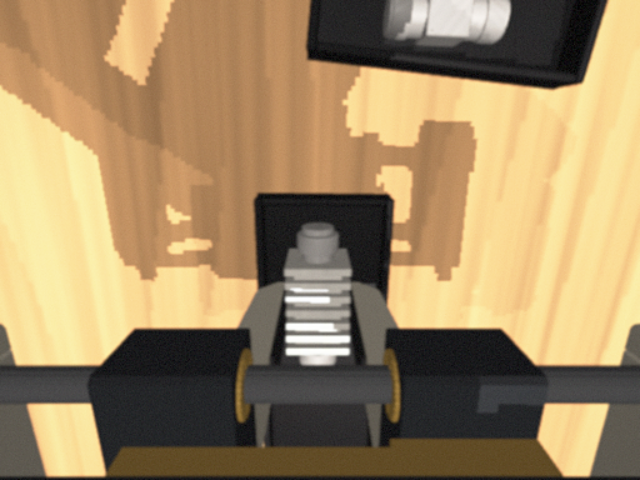

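The attenuator lies centred between the tray walls (x 262 to 388 px, body at 318). I release it.

Emit:
jog_arm([
  [0.05, 0, 0, 0, 0, 0, 0],
  [0, 0, 0, 0, 0, 0, 50],
  [0, 0, 0, 0, 0, 0, 50],
  [0, 0, 0, 0, 0, 0, 50],
  [0, 0, 0, 0, 0, 0, 50],
  [-0.5, 0, 0, 0, 0, 0, 50],
  [-1.5, 0, 0, 0, 0, 0, 50],
  [-2.5, 0, 0, 0, 0, 0, 50],
  [-2, 0, 0, -0.3, 0, 0, 75],
  [-0.5, 0, 0, -1, 0, 0, 75],
  [0, 0, 0, -1, 0, 0, 75],
  [0, 0, 0, -1, 0, 0, 75],
])

```text
time_s: 19.47
tcp_pos: [0.5556, -0.1989, 0.0578]
orientation: [0.585, 0.398, 0.584, -0.398]
contact_force: [0.2, -0.4, 0.1]
grip_width: 0.726
```

Emit:
jog_arm([
  [0, 0, 0, -1, 0, 0, 75],
  [0, 0, 0, -1, 0, 0, 75],
  [0, 0, 0, -1, 0, 0, 75],
  [0, 0, 0, -1, 0, 0, 75],
  [0, 0, 0, -1, 0, 0, 75],
  [0, 0, 0, -1, 0, 0, 75],
  [0, 0, 0, -1, 0, 0, 75],
  [0, 0, 0, 0, 0, 0, 75],
])

```text
time_s: 20.13
tcp_pos: [0.5553, -0.1987, 0.057]
orientation: [0.688, 0.162, 0.688, -0.162]
contact_force: [-1.0, 0.2, -0.6]
grip_width: 0.751
```

```bash
python3 plan.py .4177 .1454 .03 1.105
```

```text
t 20.13 tcp [ 0.5553 -0.1987  0.057 ] grip 0.751 F [-1.   0.2 -0.6] j [-0.42  0.57  1.65 -0.    0.92 -1.53]
jaw 1.108 toolx [ 2.e-04 -1.e-04 -1.e+00]
turn(6deg) [0.03 0.   0.  ]  shift after turn cm [  2.7   24.57 -27.75]
turn(6deg) [-29.97  -0.     0.  ]  shift after turn cm [  2.7  -24.57  27.75]
shift now cm [  2.69  24.66 -27.66]
```

Emit:
jog_arm([
  [0, 1, -1.1, 0, 0, 0, 75],
  [0, 2, -2.3, 0, 0, 0, 75],
  [0, 2.3, -2.6, 0, 0, 0, 75],
  [0, 2.3, -2.6, 0, 0, 0, 75],
  [0, 2.3, -2.6, 0, 0, 0, 75],
  [0, 2.3, -2.6, 0, 0, 0, 75],
  [0, 2.3, -2.6, 0, 0, 0, 75],
  [0, 2.3, -2.6, 0, 0, 0, 75],
  [0, 2.3, -2.6, 0, 0, 0, 75],
  [0, 2.3, -2.6, 0, 0, 0, 75],
  [0, 2, -2.2, 0, 0, 0, 75],
  [0, 1.2, -1.3, 0, 0, 0, 75],
])

```text
time_s: 21.13
tcp_pos: [0.4175, 0.1478, 0.057]
orientation: [0.688, 0.165, 0.688, -0.165]
contact_force: [0.3, -0.1, 0.6]
grip_width: 0.749
```

Emit:
jog_arm([
  [1, 0, 0, 0, 0, 0, 75],
  [1, 0, 0, 0, 0, 0, 75],
  [0, 0, 0, 0, 0, 0, 75],
])

```text
time_s: 21.38
tcp_pos: [0.418, 0.1449, 0.0349]
orientation: [0.687, 0.164, 0.689, -0.165]
contact_force: [-1.2, -0.4, -0.0]
grip_width: 0.748
```

```bash
python3 plan.py .4177 .1454 -.0265 1.105
```

```text
t 21.38 tcp [0.418  0.1449 0.0349] grip 0.748 F [-1.2 -0.4 -0. ] j [ 0.23  0.4   2.04 -0.    0.7  -0.87]
jaw 1.102 toolx [-2.3e-03 -7.0e-04 -1.0e+00]
turn(6deg) [-0.03 -0.02  0.02]  shift after turn cm [ 6.14  0.04 -0.05]
turn(6deg) [2.997e+01 2.000e-02 3.000e-02]  shift after turn cm [ 6.14 -0.04  0.05]
shift now cm [ 6.14  0.05 -0.04]
```

Emit:
jog_arm([
  [1, 0, 0, 0, 0, 0, 75],
  [2, 0, 0, 0, 0, 0, 75],
  [1.7, 0, 0, 0, 0, 0, 75],
  [0.9, 0, 0, 0, 0, 0, 75],
  [0.5, 0, 0, 0, 0, 0, 75],
  [0, 0, 0, 0, 0, 0, 0],
  [0, 0, 0, 0, 0, 0, 0],
  [0, 0, 0, 0, 0, 0, 0],
  [0, 0, 0, 0, 0, 0, 0],
  [0, 0, 0, 0, 0, 0, 0],
  [0, 0, 0, 0, 0, 0, 0],
  [0, 0, 0, 0, 0, 0, 0],
])

```text
time_s: 22.38
tcp_pos: [0.4189, 0.1457, -0.0239]
orientation: [0.688, 0.164, 0.688, -0.164]
contact_force: [-1.9, -1.1, 7.1]
grip_width: 0.406
```

```bash
python3 plan.py .556 .2867 .055 1.615
```

```text
t 22.38 tcp [ 0.4189  0.1457 -0.0239] grip 0.406 F [-1.9 -1.1  7.1] j [ 0.23  0.52  2.06 -0.    0.56 -0.87]
jaw 1.104 toolx [ 5.e-04  1.e-04 -1.e+00]
turn(6deg) [-4.88  0.   -0.  ]  shift after turn cm [-7.89 13.48 14.32]
turn(6deg) [ 2.512e+01 -0.000e+00 -1.000e-02]  shift after turn cm [ -7.89 -13.48 -14.32]
shift now cm [-7.88 18.76  5.9 ]
```

Emit:
jog_arm([
  [-0.5, 0, 0, 0, 0, 0, 0],
  [-1.5, 0, 0, 0, 0, 0, 0],
  [-2.5, 0, 0, -0.88, 0, 0, 0],
  [-2.5, 0, 0, -1, 0, 0, 0],
  [-1.2, 0, 0, -1, 0, 0, 0],
  [0, 0, 0, -1, 0, 0, 0],
  [0, 0, 0, -1, 0, 0, 0],
  [0, 0, 0, 0, 0, 0, 0],
])

```text
time_s: 23.05
tcp_pos: [0.4187, 0.1457, 0.0581]
orientation: [0.707, -0.017, 0.707, 0.017]
contact_force: [0.1, 0.1, -2.3]
grip_width: 0.405
```

Emit:
jog_arm([
  [0, 1, 1, 0, 0, 0, 0],
  [0, 1.8, 2, 0, 0, 0, 0],
  [0, 2.2, 2.4, 0, 0, 0, 0],
  [0, 2.2, 2.4, 0, 0, 0, 0],
  [0, 2.2, 2.4, 0, 0, 0, 0],
  [0, 2, 2.1, 0, 0, 0, 0],
  [0, 1.4, 1.4, 0, 0, 0, 0],
  [0, 0.7, 0.6, 0, 0, 0, 0],
  [0, 0, 0, 0, 0, 0, 0],
  [0, 0, 0, 0, 0, 0, 0],
])

```text
time_s: 23.88
tcp_pos: [0.5547, 0.2863, 0.0571]
orientation: [0.706, -0.015, 0.707, 0.015]
contact_force: [0.3, 0.1, -2.0]
grip_width: 0.408
```

```bash
python3 plan.py .556 .2867 .0005 1.615; python3 -c "
from rig import manip
from lib import *
c=manip.capture('wrist')
cv2.imwrite('pics/w8.png',cv2.resize(c['image'],(640,480)))"
```

```text
t 23.88 tcp [0.5547 0.2863 0.0571] grip 0.408 F [ 0.3  0.1 -2. ] j [ 0.4   0.63  1.55 -0.    0.97 -1.21]
jaw 1.613 toolx [-1.4e-03 -7.0e-04 -1.0e+00]
turn(6deg) [-0.02 -0.01  0.01]  shift after turn cm [5.66 0.04 0.13]
turn(6deg) [2.998e+01 1.000e-02 2.000e-02]  shift after turn cm [ 5.66 -0.04 -0.13]
shift now cm [5.66 0.04 0.14]
```

View pics/w8.png

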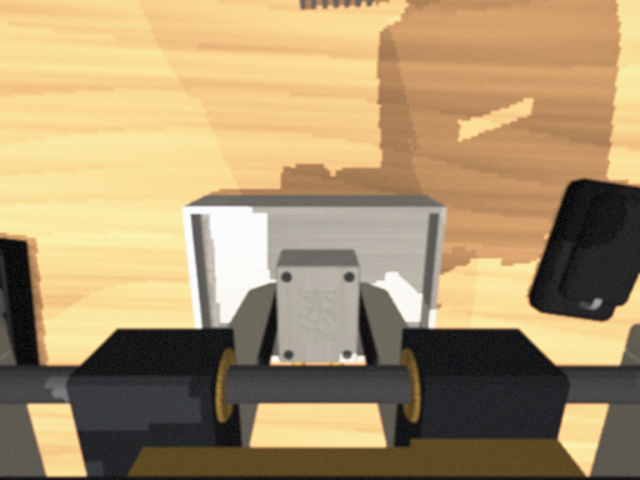

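The filter hangs centred over the ledge (block at 278–358 px, ledge inside 210–428 px), clear of the mouse. I lower it.

Emit:
jog_arm([
  [1, 0, 0.1, 0, 0, 0, 0],
  [1.8, 0, 0, 0, 0, 0, 0],
  [1.3, 0, 0, 0, 0, 0, 0],
  [0.8, 0, 0, 0, 0, 0, 0],
  [0.4, 0, 0, 0, 0, 0, 0],
  [0.25, 0, 0, 0, 0, 0, 0],
  [0, 0, 0, 0, 0, 0, 0],
])

```text
time_s: 24.52
tcp_pos: [0.5566, 0.2868, 0.0019]
orientation: [0.707, -0.015, 0.707, 0.015]
contact_force: [0.6, -0.5, -2.8]
grip_width: 0.404
```

Emit:
jog_arm([
  [0, 0, 0, 0, 0, 0, 65],
  [0, 0, 0, 0, 0, 0, 65],
  [0, 0, 0, 0, 0, 0, 65],
  [0, 0, 0, 0, 0, 0, 65],
  [-0.5, 0, 0, 0, 0, 0, 65],
  [-1.5, 0, 0, 0, 0, 0, 65],
  [-2.5, 0, 0, 0, 0, 0, 65],
  [-2.5, 0, 0, 0, 0, 0, 65],
  [-1.2, 0, 0, 0, 0, 0, 65],
  [0, 0, 0, 0, 0, 0, 65],
])

```text
time_s: 25.35
tcp_pos: [0.5582, 0.2876, 0.0873]
orientation: [0.709, -0.015, 0.705, 0.016]
contact_force: [-0.0, -0.5, 0.2]
grip_width: 0.649
```

```bash
python3 plan.py .3843 .2917 .05 3.238
```

```text
t 25.35 tcp [0.5582 0.2876 0.0873] grip 0.649 F [-0.  -0.5  0.2] j [ 0.4   0.59  1.53  0.    1.02 -1.21]
jaw 1.615 toolx [ 0.0047  0.002  -1.    ]
turn(6deg) [-15.5    0.05   0.02]  shift after turn cm [ 3.73 17.27  2.09]
turn(6deg) [14.5   0.02 -0.05]  shift after turn cm [  3.73 -17.27  -2.09]
shift now cm [  3.64   1.17 -17.37]
```

Emit:
jog_arm([
  [0, 0.1, -1.2, 0, 0, 0, 65],
  [0, 0.2, -2.8, 0, 0, 0, 65],
  [0, 0.2, -3.5, 0, 0, 0, 65],
  [0, 0.2, -3.5, 0, 0, 0, 65],
  [0, 0.2, -3.2, 0, 0, 0, 65],
  [0, 0.17, -2.1, 0, 0, 0, 65],
  [0, 0.1, -1.07, 0, 0, 0, 65],
  [1, 0, 0, 1, 0, 0, 65],
  [1, 0, 0, 1, 0, 0, 65],
  [1, 0, 0, 1, 0, 0, 65],
  [0.7, 0, 0, 1, 0, 0, 65],
  [0, 0, 0, 1, 0, 0, 65],
])

```text
time_s: 26.35
tcp_pos: [0.3822, 0.2904, 0.0452]
orientation: [0.686, 0.169, 0.687, -0.171]
contact_force: [-0.1, -0.5, 0.1]
grip_width: 0.652
```

Emit:
jog_arm([
  [0, 0, 0, 1, 0, 0, 65],
  [0, 0, 0, 1, 0, 0, 65],
  [0, 0, 0, 1, 0, 0, 65],
  [0, 0, 0, 1, 0, 0, 65],
  [0, 0, 0, 1, 0, 0, 65],
  [0, 0, 0, 1, 0, 0, 65],
  [0, 0, 0, 1, 0, 0, 65],
  [0, 0, 0, 1, 0, 0, 65],
  [0, 0, 0, 1, 0, 0, 65],
  [0, 0, 0, 0.5, 0, 0, 65],
  [0, 0, 0, 0, 0, 0, 65],
])

```text
time_s: 27.27
tcp_pos: [0.3829, 0.2908, 0.0464]
orientation: [0.523, 0.476, 0.523, -0.476]
contact_force: [-0.1, 1.0, -0.7]
grip_width: 0.651
```

```bash
python3 plan.py .3843 .2917 -.0195 3.238
```

```text
t 27.27 tcp [0.3829 0.2908 0.0464] grip 0.651 F [-0.1  1.  -0.7] j [ 0.55  0.43  1.94 -0.    0.77  0.46]
jaw 0.094 toolx [-5.e-04 -3.e-04 -1.e+00]
turn(6deg) [ 2.997e+01  1.000e-02 -0.000e+00]  shift after turn cm [ 6.59 -0.15  0.07]
turn(6deg) [-0.03  0.    0.  ]  shift after turn cm [ 6.59  0.15 -0.07]
shift now cm [ 6.59  0.15 -0.08]
```

Emit:
jog_arm([
  [1.5, 0.15, -0.05, 0, 0, 0, 60],
  [2, 0, 0, 0, 0, 0, 60],
  [1.5, 0, 0, 0, 0, 0, 60],
  [1, 0, 0, 0, 0, 0, 60],
  [0.5, 0, 0, 0, 0, 0, 60],
  [0, 0, 0, 0, 0, 0, 0],
  [0, 0, 0, 0, 0, 0, 0],
  [0, 0, 0, 0, 0, 0, 0],
  [0, 0, 0, 0, 0, 0, 0],
  [0, 0, 0, 0, 0, 0, 0],
  [0, 0, 0, 0, 0, 0, 0],
])

```text
time_s: 28.18
tcp_pos: [0.3846, 0.2919, -0.0172]
orientation: [0.524, 0.476, 0.523, -0.475]
contact_force: [0.3, -0.8, 5.0]
grip_width: 0.32
```

```bash
python3 plan.py .5586 -.3017 .055 .025
```

```text
t 28.18 tcp [ 0.3846  0.2919 -0.0172] grip 0.32 F [ 0.3 -0.8  5. ] j [ 0.55  0.55  1.96 -0.    0.63  0.46]
jaw 0.096 toolx [ 1.3e-03  7.0e-04 -1.0e+00]
turn(6deg) [ 0.68 -0.01 -0.01]  shift after turn cm [-7.22 15.91 59.78]
turn(6deg) [-2.932e+01  2.000e-02 -1.000e-02]  shift after turn cm [ -7.22 -15.91 -59.78]
shift now cm [-7.25 11.62 60.76]
```

Emit:
jog_arm([
  [-0.5, 0, 0, 0, 0, 0, 0],
  [-1.5, 0, 0, 0, 0, 0, 0],
  [-2.5, 0, 0, 0.68, 0, 0, 0],
  [-2, 0.2, 0.6, 0, 0, 0, 0],
  [-0.9, 0.4, 1.6, 0, 0, 0, 0],
  [0, 0.7, 2.6, 0, 0, 0, 0],
  [0, 0.9, 3.4, 0, 0, 0, 0],
  [0, 0.9, 3.4, 0, 0, 0, 0],
  [0, 0.9, 3.4, 0, 0, 0, 0],
  [0, 0.9, 3.4, 0, 0, 0, 0],
  [0, 0.9, 3.4, 0, 0, 0, 0],
  [0, 0.9, 3.4, 0, 0, 0, 0],
])

```text
time_s: 29.18
tcp_pos: [0.4572, 0.0396, 0.0564]
orientation: [0.506, 0.494, 0.506, -0.494]
contact_force: [1.1, 0.3, -1.8]
grip_width: 0.32
```

Emit:
jog_arm([
  [0, 0.9, 3.4, 0, 0, 0, 0],
  [0, 0.9, 3.4, 0, 0, 0, 0],
  [0, 0.9, 3.4, 0, 0, 0, 0],
  [0, 0.9, 3.4, 0, 0, 0, 0],
  [0, 0.9, 3.4, 0, 0, 0, 0],
  [0, 0.9, 3.4, 0, 0, 0, 0],
  [0, 0.9, 3.4, 0, 0, 0, 0],
  [0, 0.9, 3.4, 0, 0, 0, 0],
  [0, 0.8, 2.8, 0, 0, 0, 0],
  [0, 0.5, 1.8, 0, 0, 0, 0],
  [0, 0, 0, 0, 0, 0, 0],
])

```text
time_s: 30.1
tcp_pos: [0.5505, -0.2777, 0.0561]
orientation: [0.506, 0.494, 0.505, -0.494]
contact_force: [-0.3, -0.1, -1.6]
grip_width: 0.316
```

```bash
python3 plan.py .5588 -.3017 -.0125 .025
```

```text
t 30.1 tcp [ 0.5505 -0.2777  0.0561] grip 0.316 F [-0.3 -0.1 -1.6] j [-0.54  0.62  1.57 -0.    0.95 -0.56]
jaw 0.022 toolx [ 6.e-04 -8.e-04 -1.e+00]
turn(6deg) [-0.02  0.01 -0.01]  shift after turn cm [6.86 0.77 2.42]
turn(6deg) [ 2.998e+01 -1.000e-02 -1.000e-02]  shift after turn cm [ 6.86 -0.77 -2.42]
shift now cm [6.87 0.77 2.42]
```

Emit:
jog_arm([
  [0, 0.3, 0.8, 0, 0, 0, 0],
  [0, 0.3, 1, 0, 0, 0, 0],
  [0, 0.17, 0.6, 0, 0, 0, 0],
  [1.5, 0, 0, 0, 0, 0, 0],
  [1.5, 0, 0, 0, 0, 0, 0],
  [1, 0, 0, 0, 0, 0, 0],
  [0, 0, 0, 0, 0, 0, 0],
  [0, 0, 0, 0, 0, 0, 0],
])

```text
time_s: 30.77
tcp_pos: [0.5584, -0.298, 0.016]
orientation: [0.506, 0.494, 0.507, -0.494]
contact_force: [-0.0, -0.6, -2.1]
grip_width: 0.315
```

```bash
python3 plan.py .5588 -.3017 -.0125 .025
```

```text
t 30.77 tcp [ 0.5584 -0.298   0.016 ] grip 0.315 F [-0.  -0.6 -2.1] j [-0.56  0.7   1.54 -0.    0.9  -0.59]
jaw 0.025 toolx [-8.e-04  5.e-04 -1.e+00]
turn(6deg) [ 0.   -0.    0.01]  shift after turn cm [2.85 0.03 0.37]
turn(6deg) [-3.e+01 -1.e-02 -1.e-02]  shift after turn cm [ 2.85 -0.03 -0.37]
shift now cm [2.85 0.03 0.38]
```

Emit:
jog_arm([
  [0.8, 0, 0.3, 0, 0, 0, 0],
  [0.9, 0, 0, 0, 0, 0, 0],
  [0.6, 0, 0, 0, 0, 0, 0],
  [0.4, 0, 0, 0, 0, 0, 0],
  [0.15, 0, 0, 0, 0, 0, 0],
  [0, 0, 0, 0, 0, 0, 0],
  [0, 0, 0, 0, 0, 0, 50],
  [0, 0, 0, 0, 0, 0, 50],
  [0, 0, 0, 0, 0, 0, 50],
  [0, 0, 0, 0, 0, 0, 50],
  [-0.5, 0, 0, 0, 0, 0, 50],
  [-1.5, 0, 0, 0, 0, 0, 50],
])

```text
time_s: 31.77
tcp_pos: [0.5576, -0.3006, 0.0064]
orientation: [0.505, 0.494, 0.507, -0.494]
contact_force: [0.2, 0.9, 0.1]
grip_width: 0.494
```

Emit:
jog_arm([
  [-2.5, 0, 0, 0, 0, 0, 50],
  [-3, 0, 0, 0, 0, 0, 50],
  [-3, 0, 0, 0, 0, 0, 50],
  [-3, 0, 0, 0, 0, 0, 50],
  [-3, -1, 0, 0, 0, 0, 50],
  [-2, -2, 0, 0, 0, 0, 50],
  [0, -3, 0, 0, 0, 0, 50],
  [0, -3, 0, 0, 0, 0, 50],
  [0, -3, 0, 0, 0, 0, 50],
  [0, -2, 0, 0, 0, 0, 50],
  [0, 0, 0, 0, 0, 0, 50],
])

```text
time_s: 32.68
tcp_pos: [0.4158, -0.3046, 0.1733]
orientation: [0.506, 0.494, 0.506, -0.494]
contact_force: [-0.1, 0.3, 0.6]
grip_width: 0.499
```

```bash
python3 -c "
from rig import manip
from lib import *
s=manip.capture('scene');t=manip.capture('top')
cl=lambda i:np.clip(i.astype(float)*1.8,0,255).astype(np.uint8)
a=cv2.resize(cl(s['image'][135:300,140:385]),(800,539),interpolation=2)
cv2.imwrite('pics/end.png',a)
cv2.imwrite('pics/endt.png',cv2.resize(cl(t['image'][140:200,115:400]),(800,168),interpolation=2))
a=cv2.imread('pics/end.png');b=cv2.imread('pics/endt.png')
cv2.imwrite('pics/end.png',cv2.resize(np.vstack([a,b]),(680,600)))
print(fit([t,s],'filter',[.556,.287,.04],z=.024), fit([t],'att',[.556,-.2,1.59],z=.004),fit([t],'att',[.559,-.3,1.59],z=.004))"
```

```text
(array([ 0.55599961,  0.31663289, -0.00671775]), np.float64(4.817724227905273)) (array([ 0.55531001, -0.20078107,  1.57858173]), np.float64(0.7194270491600037)) (array([ 0.55943435, -0.30634816,  1.53090618]), np.float64(1.2224063873291016))
```

View pics/end.png

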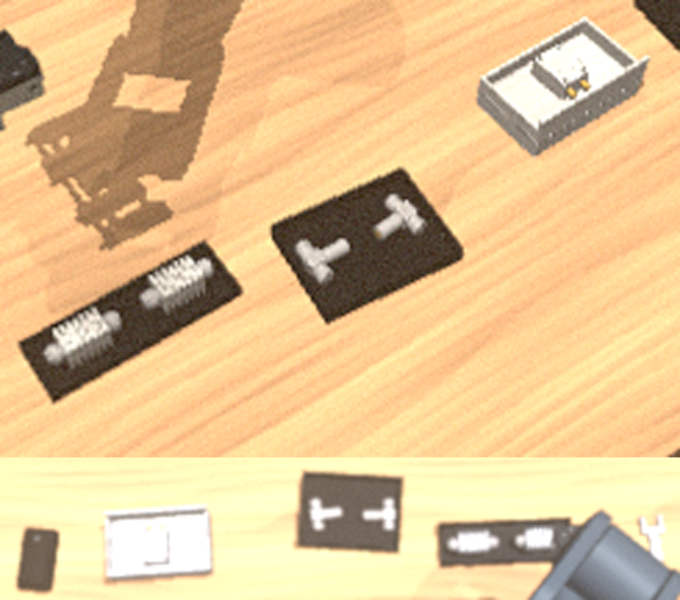

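Both attenuators lie in the long tray, at (78,335) and (178,280). The T-pieces lie in the wide tray, at (320,255) and (400,215), and the filter sits mid-ledge at (562,68). The arm is clear, so I hand in.

```bash
python3 -c "
from rig import manip
print(manip.hand_in(), manip.observe()['time_s'])"
```

```text
the job is handed in; nothing more can be done
the job is handed in; nothing more can be done
```

All five parts were put away and the job handed in at about 33 s of robot time. Both attenuators are in the long tray, both T-pieces in the wide tray and the filter is on the ledge. Each part was lowered to within about 1–2 mm of its floor before release.

**Finger length:** The finger ends sit about 33 mm higher than the stated TCP. My first close on a T-piece therefore shut above it without moving it. I corrected for the offset and gripped all five parts after that, with finger openings matching their sizes.

**Last checks:**
- **By eye:** the last scene and top pictures show every part in its place and lying flat. The arm was clear, and I kept it well away from the mouse and the spanner. I did not measure whether either of those shifted.
- **Attenuators:** the measured positions are about 2–3 mm off the tray centreline and about ±53 mm along it, inside the limits. The arm partly hid the second one, so its figure is rougher.
- **T-pieces:** I measured these only right after placing them. That fit was rough, but both came out well inside the limits.
- **Filter:** the final outline fit failed, because the block and ledge are both grey. It put the filter about 30 mm off where I released it, and I disregarded that. The pictures and the arm position at release (about 8 mm in front of the ledge centre) put it near the middle.

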